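# Change over the sample racks in an analyser's loading bay

### The job

The analyser has finished the rack of red-capped tubes: hook a fingertip behind the lip at its front end and draw the rack out along its lane until it is right up against the front stop; also push the rack of blue-capped tubes, left part-way out, fully home in its own lane. Only hook and push: do not take a lip between the fingers, and do not touch the sample tubes. The green-capped rack and the things on the bench stay as they are.

Things in the scene. Friction and masses are not known exactly. Their poses are not given: they have to be found in the camera images.
- analyser: White benchtop tube analyser, fixed. Origin on the table under the centre of its low loading deck; +x runs along the lanes into the machine, -x out towards the operator. Deck x -165 to 165 mm, top 30 mm high, with four lanes at y -78, -26, 26, 78 mm; housing 215 mm high behind it (x 165 to 405 mm); y from -195 (control cheek, 52 mm high) to 125 mm.
- rack_red: The finished rack: black, red-capped tubes, teal lip at its front end. 182 mm long (x -91 to 91), 200 g, its foot captive on the lane's rail, slides with 1 to 2 N. Origin: centre of its underside, 34 mm above the table; +x into the machine. 18 mm wide tube block from x = -37 to 91 mm; cap tops 88 mm above the origin. Starts home or within 4 mm of it.
- lip_red (a point): Middle of the top edge of rack_red's front lip (122 mm above the table; x = -88, z = 88 mm in the rack): an upright plate 6 mm thick along the lane, 30 mm wide, 58 mm tall, faces 3 mm either side of this point.
- well_red (a point): Middle of the floor of the open finger well behind rack_red's lip (x = -61, z = 24 mm in the rack; 64 mm below the lip's top). The well is 48 mm long from the lip's back face to the tube block, with no side walls; the first cap's edge is 56 mm behind the lip's back face.
- rack_blue: The next rack: same make, size and axes as rack_red, with blue-capped tubes; starts part-way out, 55 to 100 mm short of home, open space in front of its lip.
- lip_blue (a point): Middle of the top edge of rack_blue's front lip; same lip as lip_red.
- rack_green: Same kind of rack with green-capped tubes, home and in process. Bystander.
- lane_red: Aluminium lane under rack_red, fixed, 312 x 37 mm, in any of the four places on the deck. Origin: centre of its underside, 30 mm above the table; +x into the machine. A 22 mm high block ends it at either side: the rack's origin is at x = -55 mm here when against the front stop, +55 mm when home against the back stop. Lamp on the front block lit green (finished).
- lane_blue: The lane under rack_blue: same make and axes (front stop at x = -55 mm, home at +55 mm); its lamp is dark.
- tube_red0: Capped sample tube, 13 mm diameter, 82 mm high with its 16 mm red cap, 16 g, standing loose in a well of rack_red. Origin: centre of its underside, 6 mm above the rack's underside.
- tube_red1: Capped sample tube, 13 mm diameter, 82 mm high with its 16 mm red cap, 16 g, standing loose in a well of rack_red. Origin: centre of its underside, 6 mm above the rack's underside.
- tube_red2: Capped sample tube, 13 mm diameter, 82 mm high with its 16 mm red cap, 16 g, standing loose in a well of rack_red. Origin: centre of its underside, 6 mm above the rack's underside.
- tube_blue0: Capped sample tube, 13 mm diameter, 82 mm high with its 16 mm blue cap, 16 g, standing loose in a well of rack_blue. Origin: centre of its underside, 6 mm above the rack's underside.
- tube_blue1: Capped sample tube, 13 mm diameter, 82 mm high with its 16 mm blue cap, 16 g, standing loose in a well of rack_blue. Origin: centre of its underside, 6 mm above the rack's underside.
- tube_blue2: Capped sample tube, 13 mm diameter, 82 mm high with its 16 mm blue cap, 16 g, standing loose in a well of rack_blue. Origin: centre of its underside, 6 mm above the rack's underside.
- tube_green0: Capped sample tube, 13 mm diameter, 82 mm high with its 16 mm green cap, 16 g, standing loose in a well of rack_green. Origin: centre of its underside, 6 mm above the rack's underside.
- tube_green1: Capped sample tube, 13 mm diameter, 82 mm high with its 16 mm green cap, 16 g, standing loose in a well of rack_green. Origin: centre of its underside, 6 mm above the rack's underside.
- bench_rack: Teal tube rack on the bench left of the analyser, 110 x 75 x 64 mm (90 mm with its tubes). Origin: centre of its underside. Bystander.
- specimen_pot: Specimen pot with orange lid, 58 mm diameter, 68 mm high. Origin: centre of its underside. Bystander, right of the analyser.
- pipette: White hand pipette lying on the bench, about 220 mm long, 37 mm high. Origin: on its underside. Bystander, right of the analyser.
Mind the look-alikes: they are no part of the job. Leave any orange look-alike of the rack_red alone. What is shaped like the rack_blue but brown is not meant.

How it is judged:
By the outcome, as a careful person would: the job done as asked, in the order asked, and still so for the second after the job is handed in, with the robot touching nothing.
It also fails if it takes over 45 s, if anything falls off the work surface, if the arm or the gripper's body presses on something with over 40 N, if the wrist force passes 120 N, or if a joint passes its speed limit or range.

### The arm

A 6-joint arm with a two-finger parallel gripper is mounted at the origin on the work surface. World frame = base frame: x ahead of the robot, y to its left, z up, the work surface at z = 0. Lengths are in m, angles in rad, forces in N, time in s.
With the tool pointing down it reaches from about 0.25 to 0.8 m from the base axis. Payload 8.5 kg.
Tool frame: the origin (TCP) lies at the very end of the fingers, on their centre line; the grasp point (between the pads) lies 19 mm behind it; y points along the fingers, z is the direction in which the jaws open and shut, and the axes are right-handed (so a half turn about y gives the same grasp; the last joint's range is limited). The gripper opens to 85 mm and grips with 20 to 120 N. Pads are 22 mm wide; open, the fingers measure 114 mm over their backs; the gripper's body (76 mm by 85 mm) begins 54 mm behind the grasp point. The pads swing forward as they close: fully open they stand 13 mm farther back than shut.
Start: joints at [-1.102, 0.238, -0.013, 1.319, 0, 1.571], TCP at [0.237, -0.468, 0.231] pointing down, gripper open.
Joint ranges: [-2.66, 2.66], [-1.03, 1.9], [-1.14, 1.46], [-1.82, 2.27], [-1.45, 1.34], [-3.14, 3.14]. Speed limits (rad/s): [2.22, 2.22, 2.79, 3.14, 3.14, 3.14].

### API

Orientations are given as a unit quaternion [x, y, z, w].
In Python, from rig import sense, read_camera, job_done gives the robot as it stands.
- The arm moves only by the shell command python3 -m inch 'ROWS' [FORCE]. ROWS is JSON, a list that holds one entry, the list of rows, each a list of 7 numbers: the shift along the tool's x, y, z in cm, then the turn, a rotation vector about the tool's x, y, z in degrees, then the gripper command: -1 is shut, 1 is fully open, values between are in proportion. In form: [[[x, y, z, ax, ay, az, grip], ...]]. A call has 1 to 12 rows; each row is the pose to reach, as a shift and turn from the pose measured when the call began, along the tool's axes at that moment; what a row does not reach only later rows make up. A row lasts 1/8 s, in which the tool goes at most 62.5 mm and 10.7 degrees, less where a joint would pass 70% of its speed; a pose out of reach is approached as far as the arm can. A call with a gripper value outside its range is refused whole. The fingers move at their own pace and stop on an object; FORCE is the grip in N (left out, the last holds). Time passes only in rows, so rows that repeat a pose let the fingers close. It gives the time, the measured TCP pose, the force and the opening at its end, in the units of the state.
- sense(): the state, without advancing time (a new reading comes with each control period).
- read_camera(name): name is "side" or "top" or "wrist"; returns a dict with "pixels" (480x640x3 uint8, red, green, blue), "intrinsics" (3x3 intrinsics, pixels), "dist" ([k1, k2, p1, p2, k3] as OpenCV has them; the pictures are not rectified), "R" (3x3) and "t" (3): a world point X has camera coordinates R X + t; the wrist camera has in their place "hand_eye" (4x4, takes a point from camera to tool coordinates, whose origin is the TCP and whose axes are the tool frame's). Camera axes: x right, y down, z forward; pixel columns grow to the right and rows downward; lengths in m; the calibration is good to about 2 mm. A picture is of the moment at which its call begins: read the wrist's pose just before it. There is no depth.
- job_done(): hands the job in, once; it reports no verdict.
The state is a dict: "time_s": time; "joints": joint angles; "dq": joint speeds; "effort": joint torques, N m; "ee_pos": TCP position; "orientation": TCP orientation; "contact_force": force on the tool from outside, world axes, zero at the start; "ft_torque": the same for the moment, N m; "opening": finger opening in m.
Only numpy, scipy, OpenCV 4.12 (cv2) and the standard library are available. Lean on these libraries where they do the work, as an engineer would, in place of code of your own. Each camera call takes 0.05 s, during which the arm holds its last target.

## Working session

There is one attempt and no reset: what is moved stays moved. The work goes in short steps, Python scripts to look and compute and a shell command to move; the robot and the scene stay as the last step left them, time stands still between calls to the robot, and variables do not carry over. Pictures are saved under pics/ and viewed, and the job is handed in when it is done.

```bash
mkdir -p pics; ls
python3 - <<'E'
from rig import sense, read_camera
import cv2
s=sense();print(s)
for n in("side","top","wrist"):
    c=read_camera(n);cv2.imwrite(f"pics/{n}0.png",cv2.cvtColor(c["pixels"],cv2.COLOR_RGB2BGR))
    print(n,{k:v.round(4).tolist() if hasattr(v,'round') else v for k,v in c.items() if k!="pixels"})
E
```

```text
pics
{'time_s': 0.0, 'joints': array([-1.10200430e+00,  2.38791142e-01, -1.42565893e-02,  1.31919120e+00,
       -2.44542922e-05,  1.57077026e+00]), 'dq': array([ 0.00046154, -0.00176277,  0.00084882,  0.00112479, -0.00167818,
        0.00062326]), 'effort': array([-2.12999505e-03, -5.38777184e+01,  3.46437764e+01,  1.81184179e-02,
       -9.23775838e-05,  2.93956884e-05]), 'ee_pos': array([ 0.23700647, -0.46799528,  0.23067128]), 'orientation': array([-0.16436527,  0.68826257, -0.6872744 ,  0.16411154]), 'contact_force': array([-0.00943684, -0.22456944,  0.24037349]), 'ft_torque': array([-0.03181984,  0.00778607, -0.02744512]), 'opening': 0.08546368275354153}
side {'intrinsics': [[434.3628, 0.0, 313.3202], [0.0, 434.3628, 237.171], [0.0, 0.0, 1.0]], 'dist': [0.0113, 0.0, 0.0, 0.0, 0.0], 'R': [[0.9767, -0.2141, -0.0114], [-0.1563, -0.6747, -0.7214], [0.1468, 0.7064, -0.6924]], 't': [-0.5182, 0.1456, 1.2218]}
top {'intrinsics': [[502.5815, 0.0, 319.6325], [0.0, 502.5815, 232.964], [0.0, 0.0, 1.0]], 'dist': [0.0396, 0.0, 0.0, 0.0, 0.0], 'R': [[-0.101, -0.9949, -0.0004], [-0.9743, 0.099, -0.2022], [0.2012, -0.0201, -0.9793]], 't': [0.0147, 0.5513, 1.2975]}
wrist {'intrinsics': [[406.97, 0.0, 322.6837], [0.0, 406.97, 238.4189], [0.0, 0.0, 1.0]], 'dist': [0.0037, 0.0, 0.0, 0.0, 0.0], 'hand_eye': [[0.001, 0.961, 0.2766, -0.0695], [0.0008, -0.2766, 0.961, -0.1423], [1.0, -0.0007, -0.001, 0.0001], [0.0, 0.0, 0.0, 1.0]]}
```

View pics/top0.png

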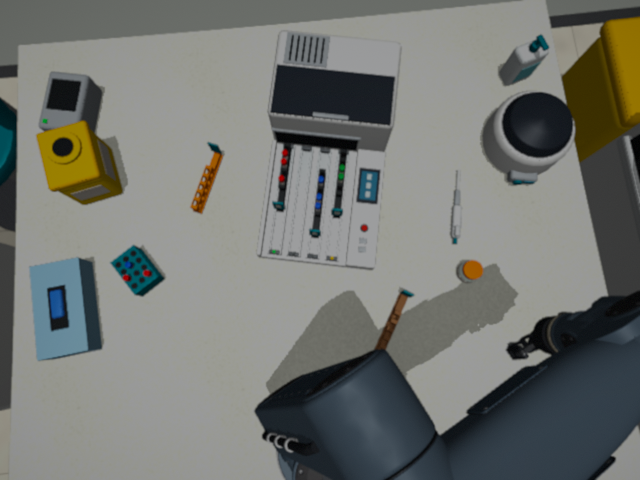

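View pics/side0.png

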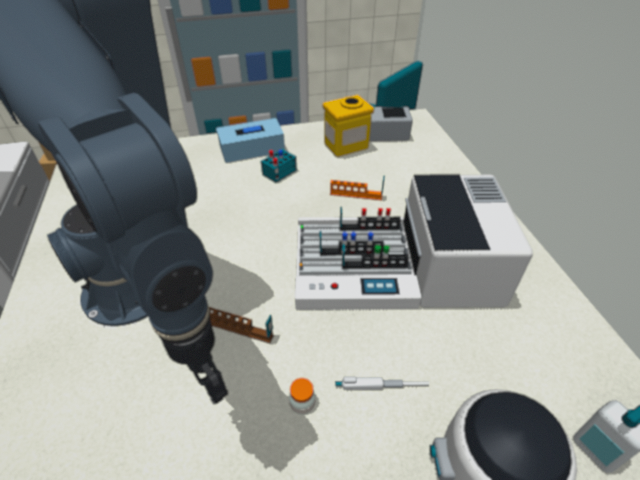

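View pics/wrist0.png

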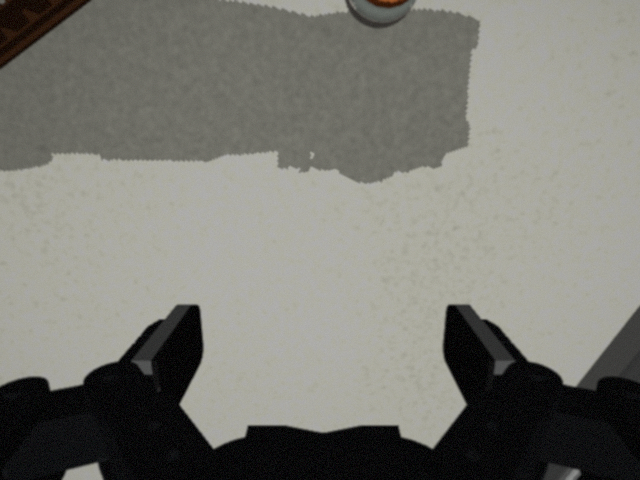

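Candidates: rack_red could be the black, red-capped rack on the deck (top 283,178; lip 279,206), or the orange look-alike off the machine (207,180). rack_blue could be the deck rack with its lip at (315,231), or the brown look-alike (393,320). The green rack is at (341,185), with its lip at (337,211). I choose the two black racks on the deck and check them in a close crop.

Run:
```python
import cv2
a=cv2.imread("pics/top0.png")[130:275,250:400];cv2.imwrite("pics/crop_top.png",cv2.resize(a,None,fx=4,fy=4,interpolation=cv2.INTER_CUBIC))
a=cv2.imread("pics/side0.png")[195:315,285:430];cv2.imwrite("pics/crop_side.png",cv2.resize(a,None,fx=5,fy=5,interpolation=cv2.INTER_CUBIC))
```

```text
(no output)
```

View pics/crop_top.png

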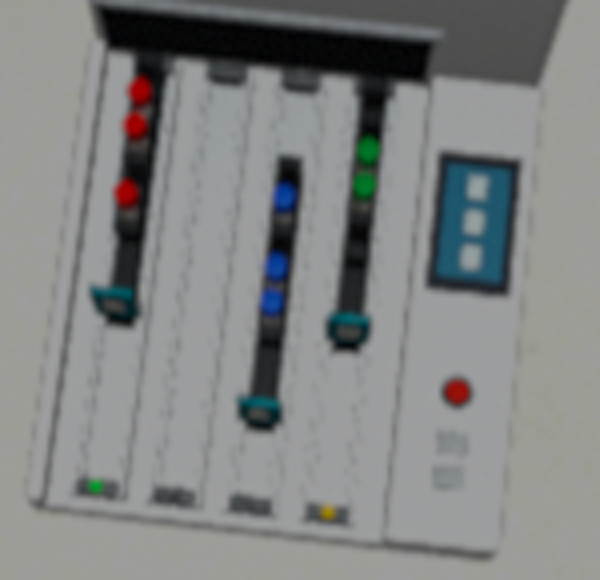

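View pics/crop_side.png

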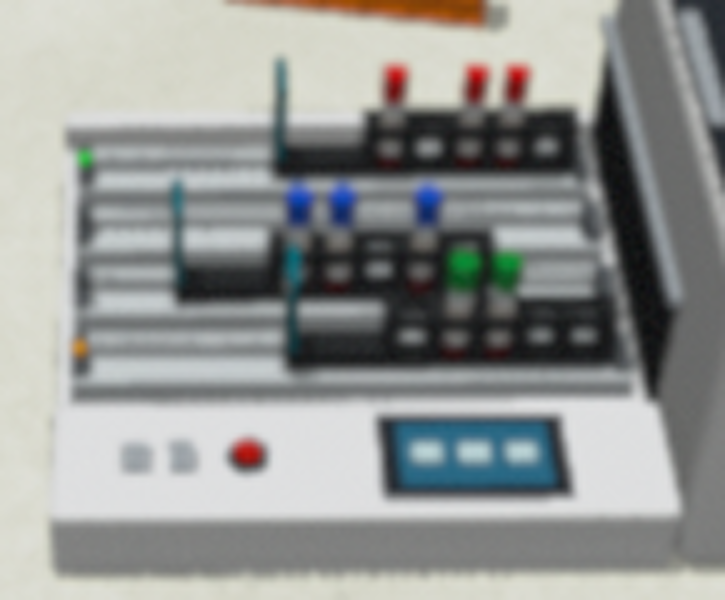

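```bash
cat > h.py <<'E'
import numpy as np, cv2
def ray(c,px):
    u=cv2.undistortPoints(np.array([[px]],float),c["intrinsics"],np.array(c["dist"]))[0,0]
    d=c["R"].T@np.array([u[0],u[1],1]); return -c["R"].T@c["t"],d/np.linalg.norm(d)
def onz(c,px,z):
    o,d=ray(c,px); return o+d*(z-o[2])/d[2]
def tri(c1,p1,c2,p2):
    o1,d1=ray(c1,p1);o2,d2=ray(c2,p2)
    s=np.linalg.lstsq(np.c_[d1,-d2],o2-o1,rcond=None)[0]
    a=o1+s[0]*d1;b=o2+s[1]*d2
    return (a+b)/2,np.linalg.norm(a-b)
def blobs(c,lo,hi,box,mina=4):
    h=cv2.cvtColor(c["pixels"],cv2.COLOR_RGB2HSV); m=cv2.inRange(h,lo,hi)
    mm=np.zeros_like(m);x0,y0,x1,y1=box;mm[y0:y1,x0:x1]=m[y0:y1,x0:x1]
    n,l,st,ce=cv2.connectedComponentsWithStats(mm)
    return [(ce[i].round(1).tolist(),st[i].tolist()) for i in range(1,n) if st[i][4]>=mina],mm
E
python3 - <<'E'
from h import *; from rig import read_camera
t=read_camera("top");s=read_camera("side")
T=(80,90,40),(100,255,255)
R=(0,150,90),(8,255,255);B=(108,150,90),(125,255,255);G=(50,150,70),(75,255,255)
for nm,c,box in(("top",t,(255,135,358,262)),("side",s,(295,200,410,280))):
    for k,v in dict(T=T,R=R,B=B,G=G).items():
        for b in blobs(c,*v,box)[0]:
            print(nm,k,b, onz(c,b[0],.118).round(4))
# deck corners, top-view crops
for p in((250+33/4,130+500/4),(250+386/4,130+543/4),(250+497/4,130+553/4)): print('deck',onz(t,p,.03).round(4))
E
```

```text
top T ([278.9, 203.6], [273, 201, 11, 8, 50]) [0.6255 0.0576 0.118 ]
top T ([336.5, 210.4], [332, 208, 10, 7, 48]) [ 0.5922 -0.0894  0.118 ]
top T ([314.8, 231.0], [310, 229, 10, 7, 43]) [ 0.5436 -0.028   0.118 ]
top R ([284.5, 152.3], [282, 149, 6, 7, 23]) [0.7641 0.0308 0.118 ]
top R ([283.6, 160.5], [281, 158, 6, 6, 21]) [0.7416 0.0352 0.118 ]
top R ([280.8, 177.8], [279, 175, 5, 6, 20]) [0.6947 0.0467 0.118 ]
top B ([320.8, 178.6], [319, 176, 5, 6, 27]) [ 0.682  -0.0576  0.118 ]
top B ([318.7, 196.1], [317, 193, 5, 7, 28]) [ 0.6351 -0.0473  0.118 ]
top B ([317.9, 204.9], [316, 202, 5, 7, 28]) [ 0.6118 -0.0429  0.118 ]
top G ([341.6, 167.3], [339, 165, 6, 6, 27]) [ 0.7073 -0.1154  0.118 ]
top G ([340.8, 175.8], [339, 173, 5, 6, 24]) [ 0.6843 -0.1107  0.118 ]
top G ([273.6, 251.1], [272, 250, 4, 3, 7]) [0.5022 0.0816 0.118 ]
side T ([341.2, 225.0], [341, 224, 2, 3, 4]) [ 0.6125 -0.0012  0.118 ]
side T ([319.9, 234.4], [319, 232, 2, 6, 7]) [ 0.5451 -0.0252  0.118 ]
side T ([343.1, 248.6], [341, 244, 5, 12, 38]) [ 0.5931 -0.093   0.118 ]
side T ([343.3, 262.2], [343, 258, 2, 8, 12]) [ 0.5806 -0.141   0.118 ]
side R ([363.7, 210.9], [363, 209, 3, 6, 12]) [0.6925 0.0433 0.118 ]
side R ([379.8, 211.0], [379, 209, 3, 6, 14]) [0.7381 0.0322 0.118 ]
side R ([387.8, 210.8], [387, 209, 3, 5, 12]) [0.7611 0.0277 0.118 ]
side B ([344.3, 235.4], [343, 233, 4, 6, 21]) [ 0.6097 -0.0443  0.118 ]
side B ([352.9, 235.3], [351, 233, 5, 6, 21]) [ 0.6329 -0.0493  0.118 ]
side B ([370.2, 235.4], [369, 233, 4, 6, 20]) [ 0.6792 -0.0604  0.118 ]
side G ([377.3, 248.2], [375, 245, 6, 7, 34]) [ 0.6824 -0.1121  0.118 ]
side G ([385.6, 248.2], [383, 246, 6, 6, 25]) [ 0.704  -0.1171  0.118 ]
deck [0.5113 0.1307 0.03  ]
deck [ 0.4577 -0.1049  0.03  ]
deck [ 0.4434 -0.1788  0.03  ]
```

```bash
cat >> h.py <<'E'
from scipy.spatial.transform import Rotation as Ro
YAW=np.radians(-12.5); EX=np.array([np.cos(YAW),np.sin(YAW),0]);EY=np.array([-EX[1],EX[0],0]);O=np.array([.646,-.0255,0])
def lane(x,y,z): return O+EX*x+EY*y+np.array([0,0,z])
def to_lane(p): d=np.array(p)-O; return np.array([d@EX,d@EY,p[2]])
def plan(s,goal,sgn=None):
    Rc=Ro.from_quat(s["orientation"]); M=Rc.as_matrix()
    best=None
    for g in(1,-1):
        y=np.array([0,0,-1.]);z=EY*g;x=np.cross(y,z);rv=(Rc.inv()*Ro.from_matrix(np.c_[x,y,z])).as_rotvec(degrees=True)
        if sgn in(None,g): print(g,'x axis',x.round(3),'turn',rv.round(2))
    print('tool shift cm',(M.T@(np.array(goal)-s["ee_pos"])*100).round(2))
    print('tool axes',M.round(3).tolist(),'TCP lane',to_lane(s["ee_pos"]).round(4))
E
python3 - <<'E'
from h import *; from rig import sense
s=sense(); g=lane(-.02,.078,.25);print(g);plan(s,g)
E
```

```text
[0.64335637 0.05497988 0.25      ]
1 x axis [ 0.976 -0.216  0.   ] turn [ 2.0000e-02 -1.4064e+02 -6.0000e-02]
-1 x axis [-0.976  0.216  0.   ] turn [5.000e-02 3.936e+01 2.000e-02]
tool shift cm [-59.88  -1.88 -28.32]
tool axes [[-0.892, -0.0, 0.452], [-0.452, 0.001, -0.892], [-0.0, -1.0, -0.001]] TCP lane [-0.3034 -0.5207  0.231 ]
```

```bash
python3 -m inch '[[[-59.9,-1.9,-28.3,0,-140.6,0,-1],[-59.9,-1.9,-28.3,0,-140.6,0,-1],[-59.9,-1.9,-28.3,0,-140.6,0,-1],[-59.9,-1.9,-28.3,0,-140.6,0,-1],[-59.9,-1.9,-28.3,0,-140.6,0,-1],[-59.9,-1.9,-28.3,0,-140.6,0,-1],[-59.9,-1.9,-28.3,0,-140.6,0,-1],[-59.9,-1.9,-28.3,0,-140.6,0,-1],[-59.9,-1.9,-28.3,0,-140.6,0,-1],[-59.9,-1.9,-28.3,0,-140.6,0,-1],[-59.9,-1.9,-28.3,0,-140.6,0,-1],[-59.9,-1.9,-28.3,0,-140.6,0,-1]]]' 40
python3 - <<'E'
from h import *; from rig import sense
s=sense(); print(s["joints"]);g=lane(-.02,.078,.25);plan(s,g,1)
E
```

```text
time_s: 1.75
ee_pos: [0.6449, 0.0576, 0.2489]
orientation: [-0.692, 0.146, -0.145, 0.692]
contact_force: [-0.1, -0.7, -0.3]
opening: -0.0001
[8.86761464e-02 4.54454605e-01 3.53855432e-01 1.47133940e+00
 1.00904713e-03 5.02080046e-01]
1 x axis [ 0.976 -0.216  0.   ] turn [ -0.03 -11.19  -0.08]
tool shift cm [-0.03 -0.11 -0.31]
tool axes [[0.916, -0.001, 0.402], [-0.402, 0.001, 0.916], [-0.001, -1.0, 0.0]] TCP lane [-0.0191  0.0809  0.2489]
```

```bash
python3 -m inch '[[[0,-0.1,-0.3,0,-11.2,0,-1],[0,-0.1,-0.3,0,-11.2,0,-1],[0,-0.1,-0.3,0,-11.2,0,-1]]]'
cat > look.py <<'E'
import sys
from h import *; from rig import sense,read_camera
def wcam():
    s=sense(); c=dict(read_camera("wrist")); M=Ro.from_quat(s["orientation"]).as_matrix(); H=np.array(c["hand_eye"])
    Rwc=M@H[:3,:3]; o=M@H[:3,3]+s["ee_pos"]; c["R"]=Rwc.T; c["t"]=-Rwc.T@o; return s,c
if __name__=="__main__":
    s,c=wcam(); cv2.imwrite(f"pics/{sys.argv[1]}.png",cv2.cvtColor(c["pixels"],cv2.COLOR_RGB2BGR)); plan(s,s["ee_pos"],1)
    for b in blobs(c,(80,90,40),(100,255,255),(0,0,640,480),60)[0]:
        x,y,w,h,a=b[1]; print(b,'z122 top corners',[to_lane(onz(c,p,.122)).round(4).tolist() for p in((x,y+1),(x+w,y+1),(x+w/2,y+h/2))])
E
python3 look.py w1
```

```text
time_s: 2.12
ee_pos: [0.6436, 0.0548, 0.2498]
orientation: [-0.703, 0.079, -0.078, 0.703]
contact_force: [-0.6, -0.3, -0.6]
opening: 0.0001
1 x axis [ 0.976 -0.216  0.   ] turn [-0.03 -0.2  -0.09]
tool shift cm [0. 0. 0.]
tool axes [[0.976, -0.001, 0.22], [-0.22, 0.001, 0.976], [-0.002, -1.0, 0.001]] TCP lane [-0.0197  0.0779  0.2498]
([177.0, 110.5], [144, 105, 68, 12, 531]) z122 top corners [[-0.1004, -0.0349, 0.122], [-0.1002, 0.008, 0.122], [-0.0973, -0.0138, 0.122]]
([117.0, 200.3], [79, 189, 74, 21, 732]) z122 top corners [[-0.0473, -0.0848, 0.122], [-0.0471, -0.0356, 0.122], [-0.0408, -0.0611, 0.122]]
([328.5, 200.5], [309, 188, 41, 22, 598]) z122 top corners [[-0.0473, 0.0685, 0.122], [-0.0472, 0.0958, 0.122], [-0.0405, 0.0822, 0.122]]
([67.1, 293.0], [33, 251, 67, 86, 3346]) z122 top corners [[-0.0041, -0.1239, 0.122], [-0.0039, -0.0775, 0.122], [0.0276, -0.1063, 0.122]]
([548.5, 353.8], [519, 334, 61, 40, 947]) z122 top corners [[0.0619, 0.2223, 0.122], [0.0621, 0.2672, 0.122], [0.0779, 0.2471, 0.122]]
```

View pics/w1.png

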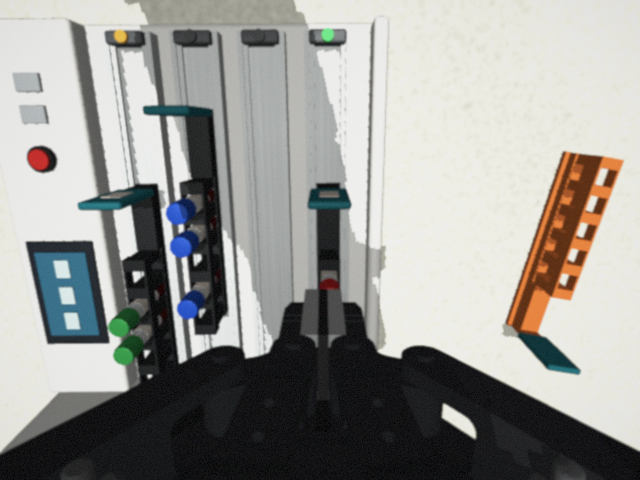

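The wrist view shows the red rack's lip at (329,200), with its lower edge at row ~209 being the top back edge. The first red cap is at (329,284), the finger pads at (323,310), the blue lip at (178,110) and the lit green lamp at (328,35).

Run:
```python
from look import *
s,c=wcam()
for n,p,z in(("red lip back top",(329.5,209.5),.122),("L",(309,207),.122),("R",(350,207),.122),("first cap",(329,284),.122),("lip front bottom",(329,188),.064),("blue lip top",(178,115),.122),("bL",(144,112),.122),("bR",(212,115),.122),("block front red lane",(328,45),.052),("block blue",(193,45),.052)):
    print(n,to_lane(onz(c,p,z)).round(4))
a=c["pixels"][150:350,260:400]; cv2.imwrite("pics/w1c.png",cv2.resize(cv2.cvtColor(a,cv2.COLOR_RGB2BGR),None,fx=4,fy=3,interpolation=cv2.INTER_CUBIC))
```

```text
red lip back top [-0.0333  0.0821  0.122 ]
L [-0.035   0.0683  0.122 ]
R [-0.0349  0.096   0.122 ]
first cap [0.0209 0.0818 0.122 ]
lip front bottom [-0.0389  0.0827  0.064 ]
blue lip top [-0.0948 -0.0141  0.122 ]
bL [-0.0967 -0.0354  0.122 ]
bR [-0.0947  0.0075  0.122 ]
block front red lane [-0.1469  0.0821  0.052 ]
block blue [-0.1473 -0.0211  0.052 ]
```

View pics/w1c.png

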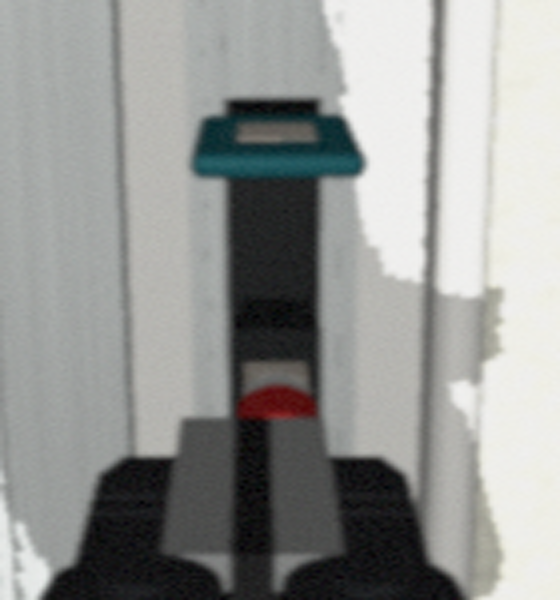

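```bash
python3 -m inch '[[[0.9,0,0.4,0,-0.2,0,-1],[0.9,3,0.4,0,-0.2,0,-1],[0.9,6,0.4,0,-0.2,0,-1],[0.9,9,0.4,0,-0.2,0,-1],[0.9,11,0.4,0,-0.2,0,-1],[0.9,11,0.4,0,-0.2,0,-1]]]'; python3 look.py w2 | head -3;python3 - <<'E'
from rig import read_camera
import cv2
for n,b in(("side",(195,315,285,430)),("top",(130,275,250,400))):
    a=read_camera(n)["pixels"][b[0]:b[1],b[2]:b[3]];cv2.imwrite(f"pics/{n}2.png",cv2.resize(cv2.cvtColor(a,cv2.COLOR_RGB2BGR),None,fx=4,fy=4,interpolation=cv2.INTER_CUBIC))
E
```

```text
time_s: 2.98
ee_pos: [0.6527, 0.0566, 0.1384]
orientation: [-0.703, 0.078, -0.076, 0.703]
contact_force: [0.6, 0.6, 0.2]
opening: 0.0001
1 x axis [ 0.976 -0.216  0.   ] turn [ 0.01 -0.01 -0.24]
tool shift cm [0. 0. 0.]
tool axes [[0.976, -0.004, 0.217], [-0.217, 0.001, 0.976], [-0.004, -1.0, -0.0]] TCP lane [-0.0113  0.0816  0.1384]
```

View pics/w2.png

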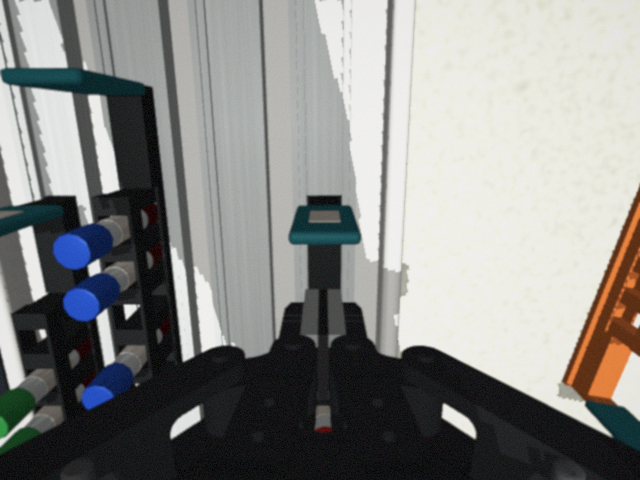

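View pics/side2.png

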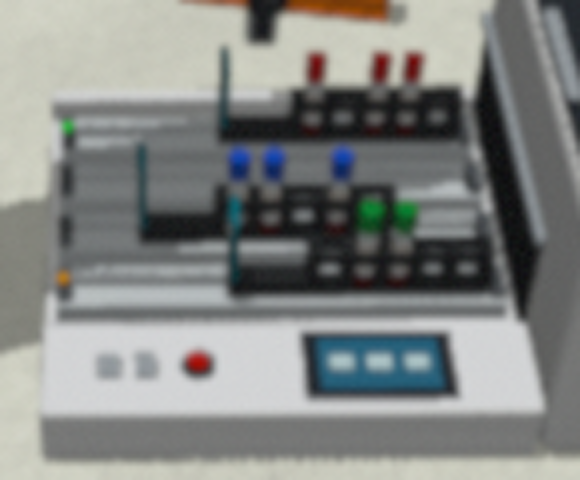

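The finger, at side crop (262,25), stands over the well between the lip (224,85) and the first cap (316,68). It is laterally centred in the wrist view (323 against 325), so I'm lowering it.

```bash
python3 -m inch '[[[0,2,0,0,0,0,-1],[0,4,0,0,0,0,-1],[0,5.5,0,0,0,0,-1],[0,5.5,0,0,0,0,-1]]]'
python3 - <<'E'
from rig import read_camera
import cv2
for n,b in(("side",(195,315,285,430)),):
    a=read_camera(n)["pixels"][b[0]:b[1],b[2]:b[3]];cv2.imwrite(f"pics/{n}3.png",cv2.resize(cv2.cvtColor(a,cv2.COLOR_RGB2BGR),None,fx=4,fy=4,interpolation=cv2.INTER_CUBIC))
E
```

```text
time_s: 3.62
ee_pos: [0.6537, 0.0568, 0.0855]
orientation: [-0.703, 0.077, -0.077, 0.703]
contact_force: [0.6, 0.1, -0.7]
opening: 0.0
```

View pics/side3.png

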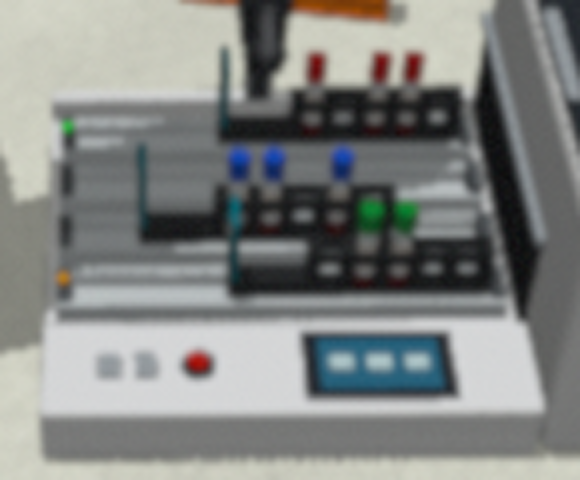

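```bash
python3 -m inch '[[[-0.4,0,0,0,0,0,-1],[-0.8,0,0,0,0,0,-1],[-1.1,0,0,0,0,0,-1],[-1.5,0,0,0,0,0,-1],[-2,0,0,0,0,0,-1],[-2.6,0,0,0,0,0,-1],[-3.2,0,0,0,0,0,-1],[-4,0,0,0,0,0,-1],[-5,0,0,0,0,0,-1],[-6,0,0,0,0,0,-1],[-7,0,0,0,0,0,-1],[-8,0,0,0,0,0,-1]]]'; python3 look.py w4|head -3
```

```text
time_s: 5.18
ee_pos: [0.5753, 0.0743, 0.0863]
orientation: [-0.703, 0.077, -0.077, 0.703]
contact_force: [0.5, -0.5, -0.1]
opening: -0.0001
1 x axis [ 0.976 -0.216  0.   ] turn [-0.06  0.02  0.  ]
tool shift cm [0. 0. 0.]
tool axes [[0.976, 0.0, 0.216], [-0.216, 0.001, 0.976], [0.0, -1.0, 0.001]] TCP lane [-0.0907  0.0822  0.0863]
```

View pics/w4.png

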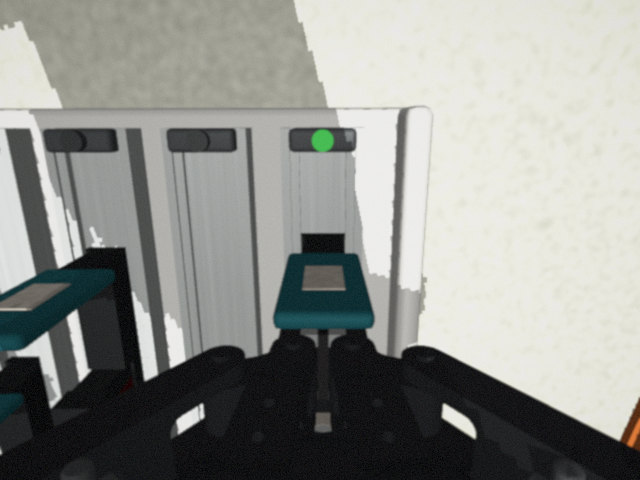

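```bash
python3 -m inch '[[[-0.6,0,0,0,0,0,-1],[-1.2,0,0,0,0,0,-1],[-1.7,0,0,0,0,0,-1],[-2.2,0,0,0,0,0,-1],[-2.6,0,0,0,0,0,-1],[-3,0,0,0,0,0,-1],[-3.3,0,0,0,0,0,-1],[-3.6,0,0,0,0,0,-1],[-3.8,0,0,0,0,0,-1],[-3.8,0,0,0,0,0,-1]]]'; python3 look.py w5|head -3
```

```text
time_s: 6.48
ee_pos: [0.5365, 0.0827, 0.0862]
orientation: [-0.703, 0.077, -0.076, 0.703]
contact_force: [1.0, 0.1, 0.8]
opening: -0.0001
1 x axis [ 0.976 -0.216  0.   ] turn [-0.05  0.04 -0.1 ]
tool shift cm [0. 0. 0.]
tool axes [[0.976, -0.001, 0.216], [-0.216, 0.001, 0.976], [-0.002, -1.0, 0.001]] TCP lane [-0.1303  0.082   0.0862]
```

View pics/w5.png

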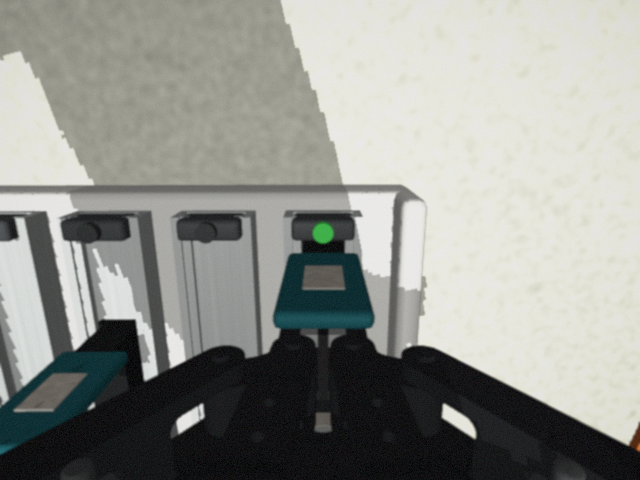

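Not yet at the stop. I'll continue in 1 mm steps and watch the force.

```bash
for i in 1; do python3 -m inch '[[[-0.1,0,0,0,0,0,-1],[-0.2,0,0,0,0,0,-1],[-0.3,0,0,0,0,0,-1],[-0.3,0,0,0,0,0,-1]]]'; done
```

```text
time_s: 7.02
ee_pos: [0.5352, 0.0832, 0.0865]
orientation: [-0.703, 0.076, -0.077, 0.703]
contact_force: [5.6, -1.6, -2.6]
opening: 0.0001
```

```bash
python3 -m inch '[[[-0.2,0,0,0,0,0,-1],[-0.4,0,0,0,0,0,-1],[-0.4,0,0,0,0,0,-1]]]';python3 look.py w6|head -3;python3 - <<'E'
import cv2
a=cv2.imread("pics/w6.png")[180:360,230:430];cv2.imwrite("pics/w6c.png",cv2.resize(a,None,fx=3,fy=3,interpolation=cv2.INTER_CUBIC))
E
```

```text
time_s: 7.4
ee_pos: [0.5353, 0.0835, 0.0872]
orientation: [-0.703, 0.074, -0.08, 0.703]
contact_force: [14.2, -4.0, -7.4]
opening: -0.0
1 x axis [ 0.976 -0.216  0.   ] turn [-0.08 -0.03  0.49]
tool shift cm [0. 0. 0.]
tool axes [[0.976, 0.009, 0.217], [-0.217, -0.001, 0.976], [0.009, -1.0, 0.001]] TCP lane [-0.1316  0.0825  0.0872]
```

View pics/w6c.png

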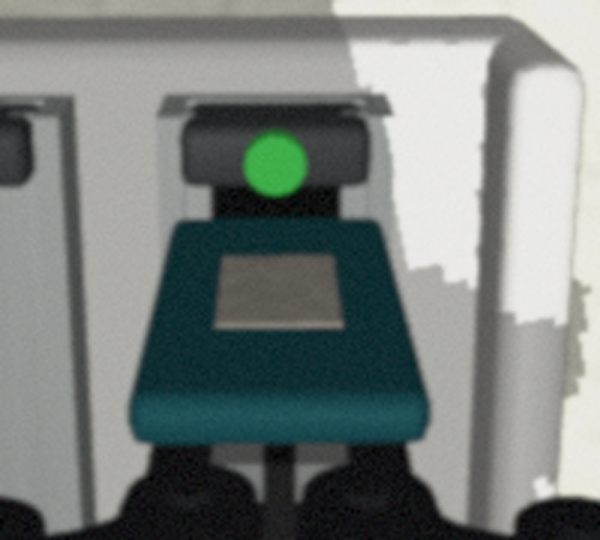

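Red is against the stop: the force rises to 14 N with no further motion, and the total draw is about 109 mm. I'll unhook forward, lift and go to the blue lane.

```bash
python3 -m inch '[[[0.5,0,0,0,0,0.5,-1],[1.2,0,0,0,0,0.5,-1],[1.2,0,0,0,0,0.5,-1],[1.2,-3,0,0,0,0.5,-1],[1.2,-6,0,0,0,0.5,-1],[1.2,-9,0,0,0,0.5,-1],[1.2,-11.5,0,0,0,0.5,-1],[0,-12,-3,0,0,0.5,-1],[-1.5,-12,-7,0,0,0.5,-1],[-3,-12,-10.4,0,0,0.5,-1],[-3,-12,-10.4,0,0,0.5,-1]]]'; python3 look.py w7
```

```text
time_s: 8.82
ee_pos: [0.4806, -0.0127, 0.207]
orientation: [-0.702, 0.078, -0.078, 0.703]
contact_force: [0.9, 0.7, 0.4]
opening: 0.0004
1 x axis [ 0.976 -0.216  0.   ] turn [-0.06 -0.15 -0.06]
tool shift cm [0. 0. 0.]
tool axes [[0.976, -0.001, 0.219], [-0.219, 0.001, 0.976], [-0.001, -1.0, 0.001]] TCP lane [-0.1642 -0.0233  0.207 ]
([483.7, 263.9], [448, 245, 74, 35, 1267]) z122 top corners [[-0.1647, 0.0495, 0.122], [-0.1645, 0.0927, 0.122], [-0.1544, 0.0722, 0.122]]
([178.6, 428.7], [170, 425, 20, 9, 105]) z122 top corners [[-0.0399, -0.1259, 0.122], [-0.0399, -0.1126, 0.122], [-0.0371, -0.1196, 0.122]]
```

View pics/w7.png

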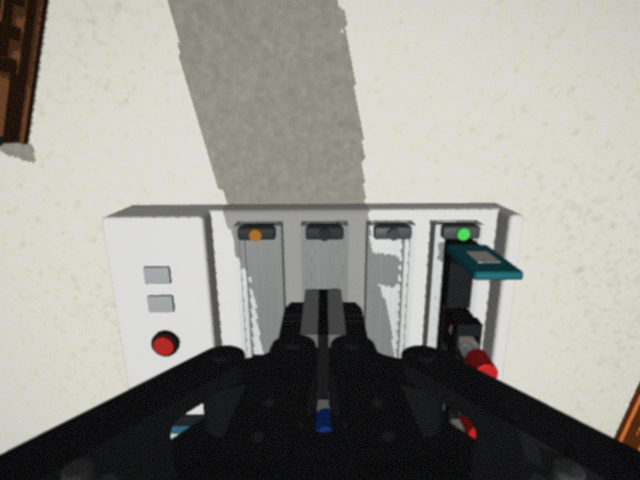

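The fingers (323,320) line up with the dark-lamped blue lane (lamp 324,232), well in front of the blue lip, and red is at its stop (lip 484,262). Now I'll descend and push.

```bash
python3 -m inch '[[[0,3,0,0,0,0,-1],[0,6,0,0,0,0,-1],[0,9,0,0,0,0,-1],[0,12,0,0,0,0,-1],[0,12,0,0,0,0,-1]]]'
python3 - <<'E'
from h import *
from rig import read_camera,sense
print(to_lane(sense()["ee_pos"]))
for n,b in(("side",(195,315,285,430)),):
    a=read_camera(n)["pixels"][b[0]:b[1],b[2]:b[3]];cv2.imwrite(f"pics/{n}8.png",cv2.resize(cv2.cvtColor(a,cv2.COLOR_RGB2BGR),None,fx=4,fy=4,interpolation=cv2.INTER_CUBIC))
E
```

```text
time_s: 9.5
ee_pos: [0.4806, -0.0109, 0.0853]
orientation: [-0.702, 0.079, -0.076, 0.703]
contact_force: [-0.1, -0.3, 1.3]
opening: -0.0001
[-0.16466395 -0.02158584  0.08529691]
```

View pics/side8.png

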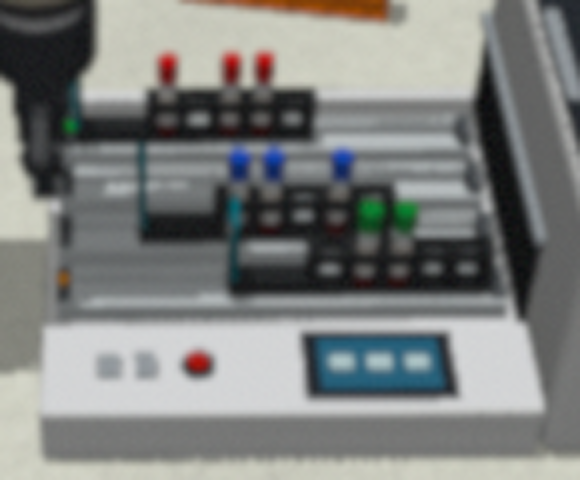

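The tip is at crop (48,190), in front of the blue lip (143,185), and red is fully out. Pushing now.

```bash
python3 -m inch '[[[1.5,0,0,0,0,0,-1],[3,0,0,0,0,0,-1],[4,0,0,0,0,0,-1],[4.5,0,0,0,0,0,-1],[5,0,0,0,0,0,-1],[5.5,0,0,0,0,0,-1],[6.2,0,0,0,0,0,-1],[7,0,0,0,0,0,-1],[8,0,0,0,0,0,-1],[9,0,0,0,0,0,-1],[9.8,0,0,0,0,0,-1],[10.2,0,0,0,0,0,-1]]]'; python3 -m inch '[[[0.3,0,0,0,0,0,-1],[0.6,0,0,0,0,0,-1],[0.8,0,0,0,0,0,-1],[0.8,0,0,0,0,0,-1]]]'; python3 look.py w9 | grep TCP
```

```text
time_s: 11.05
ee_pos: [0.5817, -0.0334, 0.0863]
orientation: [-0.702, 0.078, -0.077, 0.703]
contact_force: [-1.6, 0.9, 1.3]
opening: -0.0002
time_s: 11.55
ee_pos: [0.5896, -0.0352, 0.0863]
orientation: [-0.702, 0.078, -0.077, 0.703]
contact_force: [-0.3, 0.2, 0.2]
opening: 0.0004
tool axes [[0.976, -0.002, 0.218], [-0.218, 0.002, 0.976], [-0.002, -1.0, 0.001]] TCP lane [-0.053  -0.0217  0.0863]
```

View pics/w9.png

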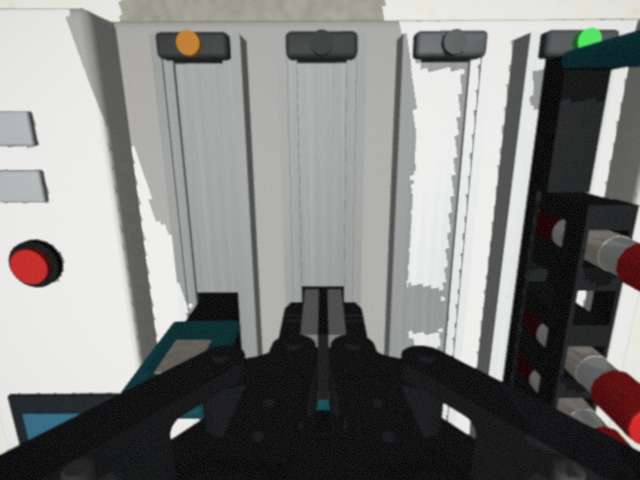

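```bash
python3 -m inch '[[[0.1,0,0,0,0,0,-1],[0.2,0,0,0,0,0,-1],[0.3,0,0,0,0,0,-1],[0.4,0,0,0,0,0,-1],[0.4,0,0,0,0,0,-1]]]'
```

```text
time_s: 12.22
ee_pos: [0.5935, -0.0361, 0.0863]
orientation: [-0.702, 0.078, -0.077, 0.703]
contact_force: [0.0, 0.6, 0.6]
opening: 0.0003
```

```bash
python3 -m inch '[[[0.1,0,0,0,0,0,-1],[0.2,0,0,0,0,0,-1],[0.3,0,0,0,0,0,-1],[0.4,0,0,0,0,0,-1],[0.4,0,0,0,0,0,-1]]]'
```

```text
time_s: 12.85
ee_pos: [0.5935, -0.0362, 0.0857]
orientation: [-0.702, 0.081, -0.074, 0.704]
contact_force: [-15.0, 3.1, 7.2]
opening: 0.0001
```

The back stop is met: 15 N with no motion, and the TCP at lane x -49 mm, about as predicted. I'll retreat and check.

```bash
python3 -m inch '[[[-1,0,0,0,0,0,-1],[-2.5,0,0,0,0,0,-1],[-2.5,0,0,0,0,0,-1],[-2.5,-3,0,0,0,0,-1],[-2.5,-7,0,0,0,0,-1],[-2.5,-12,0,0,0,0,-1],[-6,-16,0,0,0,0,-1],[-12,-17,0,0,0,0,-1],[-15,-17,0,0,0,0,-1],[-15,-17,0,0,0,0,-1]]]'
python3 - <<'E'
from h import *
from rig import read_camera,sense
print(to_lane(sense()["ee_pos"]),sense()["joints"])
t=read_camera("top");s=read_camera("side")
for n,c,b in(("side",s,(195,315,285,430)),("top",t,(130,275,250,400))):
    a=c["pixels"][b[0]:b[1],b[2]:b[3]];cv2.imwrite(f"pics/{n}9.png",cv2.resize(cv2.cvtColor(a,cv2.COLOR_RGB2BGR),None,fx=4,fy=4,interpolation=cv2.INTER_CUBIC))
    for k,v in dict(R=((0,150,90),(8,255,255)),B=((108,150,90),(125,255,255)),G=((50,150,70),(75,255,255))).items():
        for q in blobs(c,*v,(255,135,358,262) if n=="top" else (295,200,410,280),8)[0]: print(n,k,q[0],to_lane(onz(c,q[0],.118)).round(4))
E
```

```text
time_s: 14.1
ee_pos: [0.4477, -0.0039, 0.2581]
orientation: [-0.702, 0.08, -0.075, 0.704]
contact_force: [0.4, 0.6, 0.4]
opening: 0.0001
[-0.19824365 -0.02184466  0.25814691] [-0.01077555  0.10211129 -0.11461813  1.36059565  0.00295166  0.2079025 ]
side R [326.4, 211.3] [-0.0787  0.0766  0.118 ]
side R [342.5, 211.3] [-0.0316  0.0761  0.118 ]
side R [350.5, 211.2] [-0.0082  0.0763  0.118 ]
side B [367.0, 235.4] [ 0.0312 -0.0268  0.118 ]
side B [375.4, 235.6] [ 0.0542 -0.0278  0.118 ]
side B [392.8, 235.1] [ 0.1022 -0.0263  0.118 ]
side G [377.3, 247.6] [ 0.0546 -0.0744  0.118 ]
side G [386.4, 247.4] [ 0.0789 -0.0739  0.118 ]
top B [323.8, 156.3] [ 0.1042 -0.0243  0.118 ]
top G [341.6, 167.3] [ 0.0793 -0.0744  0.118 ]
top G [340.6, 175.9] [ 0.0555 -0.0744  0.118 ]
```

View pics/side9.png

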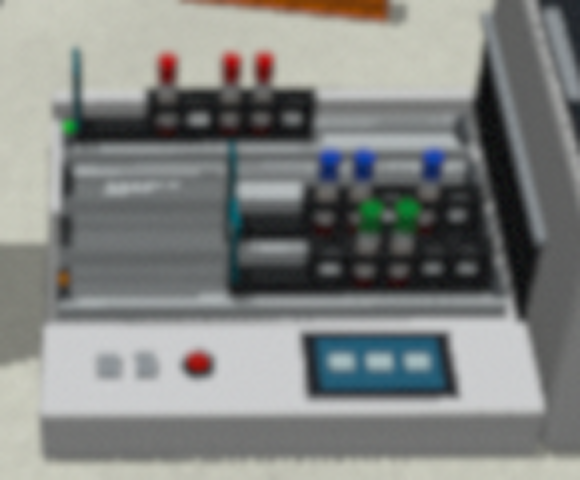

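View pics/top9.png

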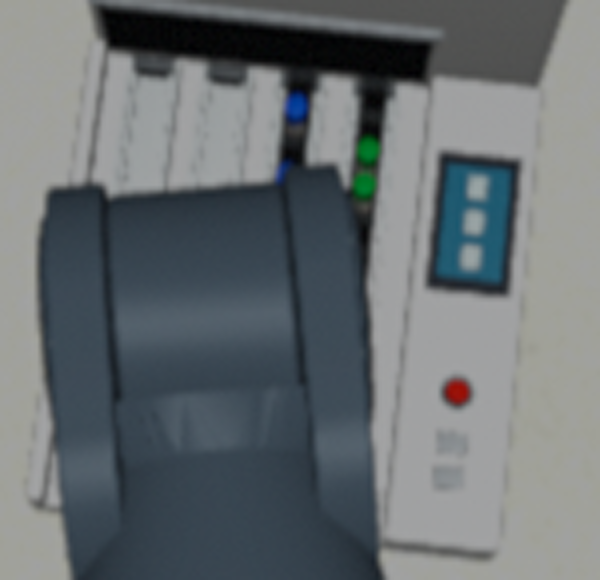

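```bash
python3 -c "
from rig import job_done;print(job_done())"
```

```text
the job is handed in; nothing more can be done
None
```

Both racks are where you asked, done in the order asked, and the job was handed in at about 14 s on the robot clock.

- **Red rack:** I lowered the shut fingertips into the well behind its lip and drew it out about 109 mm to the front stop. There the force rose to about 15 N with no further movement. I then unhooked and lifted clear.
- **Blue rack:** I pushed it on the front of its lip until it met the back stop, where it showed about 15 N with no further movement. Then I backed off and lifted.

**Last checks:** The side view shows red against the front stop and the blue lip level with the home green rack's lip. All tubes are standing and the green caps are where they started, within about 2 mm. The arm is clear and reading no contact.

In the final top view the arm hid red and most of blue, so red's end position rests on the force rise and the side and wrist views. I did not take a last picture of the bench items to compare with the start.

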